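Pivot the amber jewel case a quarter turn on its post

TASK

The jewel case with the amber stone in its lid lies the wrong way round for opening. Keeping it flat on the bench, push it against the brass post on its black mat so that it pivots a quarter turn about the post and its brass clasp faces the brass strip along the mat's edge; leave it squarely turned, on the mat right beside the post. Do not disturb the other case, the one with the green stone.

Things in the scene. Friction and masses are not known exactly. Their poses are not given: they have to be found in the camera images.
- amber_case: Closed brown wooden jewel case, 96 x 96 x 36 mm high, about 0.35 kg, loose; lid with round amber stone (top at 44 mm). Origin: centre of underside; axes square to the sides, z up. Brass clasp (22 mm wide, 3 mm proud) mid -y side. Starts within 6 degrees of the stand's axes, its +x side 5-16 mm from the post, centre 30-42 mm to the stand's +y of it: pivots clockwise from above.
- amber_stand: Fixed brass post, 16 mm diameter, 50 mm high, with flush black mat (no step). Origin: foot of the post's axis, z up; mat x -140 to 110, y -40 to 150 mm; brass strip along its -x edge. Wanted: the case's -y (clasp) side faces the stand's -x, the case lying at the post's +y side. The same mat and post serve the green case, about 330 mm off to the left or right.
- strip (a point): Middle of the flush brass strip (12 x 190 mm) on the amber case's mat, 134 mm from the post's axis in the stand's -x and 55 mm in its +y. The clasp must end up facing this strip.
- green_case: The bystander: a case alike in every way but with a green stone in its lid, lying by the post of the second mat. Origin: centre of its underside. Leave it alone.

How it is judged:
By the outcome, as a careful person would: the job done as asked, in the order asked, and still so for the second after the job is handed in, with the robot touching nothing.
It also fails if it takes over 42 s, if anything falls off the work surface, if the arm or the gripper's body presses on something with over 40 N, if the wrist force passes 120 N, or if a joint passes its speed limit or range.

ROBOT

A 6-joint arm with a two-finger parallel gripper is mounted at the origin on the work surface. World frame = base frame: x ahead of the robot, y to its left, z up, the work surface at z = 0. Lengths are in m, angles in rad, forces in N, time in s.
With the tool pointing down it reaches from about 0.35 to 0.975 m from the base axis. Payload 17.4 kg.
Tool frame: the origin (TCP) lies midway between the tips of the shut fingers; the grasp point (between the pads) lies 19 mm behind it; z points along the fingers, y is the direction in which the jaws open and shut (so a half turn about z gives the same grasp; the last joint's range is limited). The gripper opens to 85 mm and grips with 20 to 120 N. Pads are 22 mm wide; open, the fingers measure 114 mm over their backs; the gripper's body (76 mm by 85 mm) begins 54 mm behind the grasp point. The pads swing forward as they close: fully open they stand 13 mm farther back than shut.
Start: joints at [-1.235, 0.116, 1.442, -0, 1.584, -0.038], TCP at [0.246, -0.628, 0.231] pointing down, gripper open.
Joint ranges: [-2.83, 2.83], [-0.83, 2.19], [0.07, 2.5], [-1.14, 4.28], [0.01, 3], [-2.97, 2.97]. Speed limits (rad/s): [1.89, 1.89, 2.22, 3.14, 3.14, 3.14].

INTERFACE

Orientations are given as a rotation vector (axis times angle).
In Python, from rig import env, optics, order gives the robot as it stands.
- The arm moves only by the tool send_rows, never from a script. Its arguments are lists of equal length, an entry for each row: "dp": the shift along the tool's x, y, z in units of 60 mm (1.0 is 60 mm), a list of three; "rotation": the turn, a rotation vector about the tool's x, y, z in units of 8 degrees (1.0 is 8 degrees), a list of three; "grip": the finger opening in mm, from 0 to 85.4. A call has exactly 8 rows; each row shifts and turns the pose as measured when the row begins, along the tool's axes as they then stand; what a row does not reach is not made up. A row lasts 1/8 s, in which the tool goes at most 62.5 mm and 10.7 degrees, less where a joint would pass 70% of its speed; a pose out of reach is approached as far as the arm can. A call is refused whole if a number of a shift passes 1 or a number of a turn 1, either way. A call with a gripper value outside its range is refused whole. The fingers move at their own pace and stop on an object; "newtons" is the grip in N (left out, the last holds). Time passes only in rows, so rows that do not move let the fingers close, or fill a call up. It gives the time, the measured TCP pose, the force and the opening at its end, in the units of the state.
- env.get_obs(): the state, without advancing time (a new reading comes with each control period).
- optics.camera(name): name is "side" or "top"; returns a dict with "pixels" (480x640x3 uint8, red, green, blue), "camera_matrix" (3x3 intrinsics, pixels), "k1" (the pictures are not rectified: a ray, as slopes to the right and down, at radius r is drawn at 1 + k1 r^2 times it, then the intrinsics apply), "extrinsics" (4x4, takes a point from world to camera coordinates). Camera axes: x right, y down, z forward; pixel columns grow to the right and rows downward; lengths in m; the calibration is good to about 2 mm. A picture is of the moment at which its call begins. There is no depth.
- order.job_done(): hands the job in, once; it reports no verdict.
The state is a dict: "time": time; "joint_positions": joint angles; "joint_vel": joint speeds; "joint_torque": joint torques, N m; "eef_pos": TCP position; "eef_rot": TCP orientation; "contact_force": force on the tool from outside, world axes, zero at the start; "ft_torque": the same for the moment, N m; "finger_gap": finger opening in m.
Only numpy, scipy, OpenCV 4.12 (cv2) and the standard library are available. Lean on these libraries where they do the work, as an engineer would, in place of code of your own. Each camera call takes 0.05 s, during which the arm holds its last target. There are 200 camera calls.

## Working session

There is one attempt and no reset: what is moved stays moved. The work goes in short steps, Python scripts to look and compute and a tool call to move; the robot and the scene stay as the last step left them, time stands still between calls to the robot, and variables do not carry over. Pictures are saved under pics/ and viewed, about 8 in all and at most 12, crops included, and the job is handed in when it is done.

Besides the shell and the picture viewer there is one more tool, called after "Call:" as name(argument=value, ...), one argument or row to a line, values as JSON. send_rows: Moves the arm, as the interface text tells. Its arguments: {"type":"object","properties":{"dp":{"type":"array","items":{"type":"array","items":{"type":"number"}}},"rotation":{"type":"array","items":{"type":"array","items":{"type":"number"}}},"grip":{"type":"array","items":{"type":"number"}},"newtons":{"type":"number"}},"required":["dp","rotation","grip"]}

```bash
ls; mkdir -p pics; cat > h.py <<'E'
import numpy as np, cv2
from rig import env, optics, order
def snap(name,f):
    c=optics.camera(name); np.savez(f'pics/{f}.npz',**{k:np.asarray(v) for k,v in c.items()})
    cv2.imwrite(f'pics/{f}.png',cv2.cvtColor(c['pixels'],cv2.COLOR_RGB2BGR)); return c
def load(f): return dict(np.load(f'pics/{f}.npz'))
def D(c): return np.array([float(c['k1']),0,0,0,0])
def world(c,uv,z):
    uv=np.array(uv,float).reshape(-1,1,2)
    n=cv2.undistortPoints(uv,c['camera_matrix'],D(c))[:,0]
    E=c['extrinsics'];R=E[:3,:3];o=-R.T@E[:3,3]
    d=np.c_[n,np.ones(len(n))]@R
    return o+d*((z-o[2])/d[:,2])[:,None]
def proj(c,P):
    E=c['extrinsics']
    return cv2.projectPoints(np.array(P,float).reshape(-1,1,3),cv2.Rodrigues(E[:3,:3])[0],E[:3,3],c['camera_matrix'],D(c))[0][:,0]
E
python3 - <<'E'
from h import *
s=env.get_obs()
print({k:np.round(v,3) for k,v in s.items()})
for n in('top','side'):
    c=snap(n,n+'0');E=c['extrinsics'];print(n,c['k1'],c['camera_matrix'][0,0],-E[:3,:3].T@E[:3,3],E[:3,:3].round(2).tolist())
E
```

```text
pics
{'time': np.float64(0.0), 'joint_positions': array([-1.235,  0.116,  1.442, -0.   ,  1.584, -0.038]), 'joint_vel': array([ 0.001, -0.002,  0.   ,  0.   ,  0.001, -0.001]), 'joint_torque': array([-2.0000e-03, -7.3200e+01, -6.3249e+01, -0.0000e+00,  6.0000e-03,
        0.0000e+00]), 'eef_pos': array([ 0.246, -0.628,  0.231]), 'eef_rot': array([-3.086, -0.583,  0.   ]), 'contact_force': array([ 0.292, -0.115, -0.82 ]), 'ft_torque': array([-0.024, -0.01 ,  0.019]), 'finger_gap': np.float64(0.085)}
top -0.06791972256369216 560.6440741265355 [ 0.4526347  -0.01864596  0.8701985 ] [[-0.01, -1.0, -0.01], [-1.0, 0.01, -0.08], [0.08, 0.0, -1.0]]
side -0.03653758139051785 465.9017944314835 [0.41164684 0.50814124 0.3857894 ] [[-0.98, -0.19, -0.02], [-0.08, 0.53, -0.84], [0.17, -0.83, -0.53]]
```

View pics/top0.png

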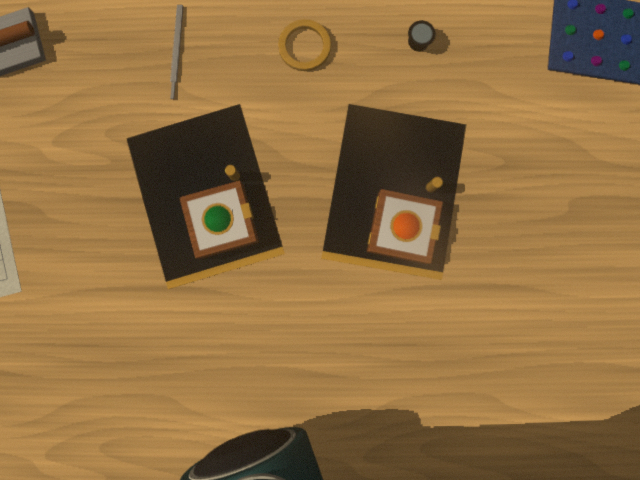

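View pics/side0.png

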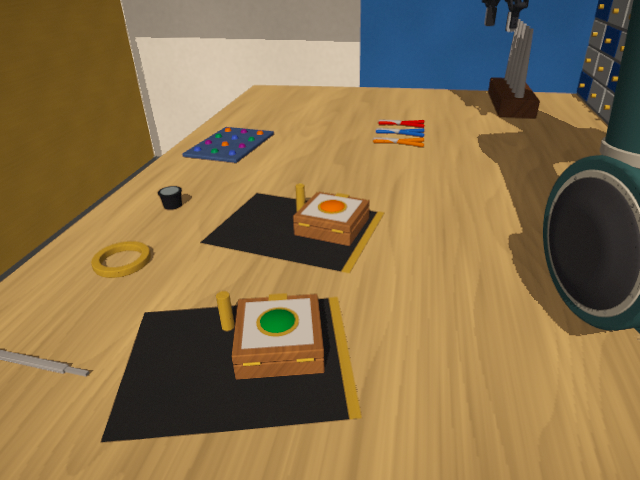

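The top view shows the amber case at about (405,226) px. Its clasp faces image right, its post is at (435,184), and the strip is the bottom edge of the mat, near (383,264). I'll fit the poses now.

```bash
cat >> h.py <<'E'
def lid(c,lo,hi):
    """centre and yaw (mod 90) of white lid panel whose pixels lie in box lo..hi (u,v)"""
    p=c['pixels'].astype(int);m=np.zeros(p.shape[:2],np.uint8)
    w=((p.min(2)>150)&(p.max(2)-p.min(2)<50)).astype(np.uint8)
    m[lo[1]:hi[1],lo[0]:hi[0]]=w[lo[1]:hi[1],lo[0]:hi[0]]
    k,_=cv2.findContours(m,0,2);k=max(k,key=cv2.contourArea)
    P=world(c,k[:,0].astype(float),.037)[:,:2]
    r=cv2.minAreaRect((P*1000).astype(np.float32))
    return np.array(r[0])/1000,r[1],r[2]
E
python3 - <<'E'
from h import *
from scipy.optimize import least_squares
c=load('top0');p=c['pixels'].astype(int)
def show(n,uv,z): print(n,world(c,uv,z).round(4)[:,:2].tolist())
print('amber',lid(c,(360,180),(460,280)),'green',lid(c,(170,170),(260,270)))
m=((p.max(2)<60)).astype(np.uint8);m[:, :322]=0;m[:,470:]=0;m[:100]=0;m[280:]=0
k,_=cv2.findContours(m,0,2);k=max(k,key=cv2.contourArea)
print(cv2.minAreaRect((world(c,k[:,0].astype(float),0)[:,:2]*1000).astype(np.float32)))
show('matcorners',[[348.5,104.5],[465.5,125],[442,277],[322.5,258]],0)
show('posttop',[[437,182]],.05);show('postfoot',[[430,189]],0);show('clasp',[[435,232]],.025)
img=cv2.cvtColor(c['pixels'][90:290,310:480],cv2.COLOR_RGB2BGR)
cv2.imwrite('pics/crop0.png',cv2.resize(img,None,fx=3.5,fy=3,interpolation=cv2.INTER_CUBIC)) if 0 else cv2.imwrite('pics/crop0.png',cv2.resize(img,None,fx=3,fy=3,interpolation=cv2.INTER_CUBIC))
E
```

```text
amber (array([ 0.50262961, -0.13029376]), (0.0, 0.0), 0.0) green (array([0.52828064, 0.12669992]), (41.7991828918457, 72.18081665039062), 15.875495910644531)
((595.069091796875, -141.97088623046875), (188.68499755859375, 234.91986083984375), 79.75334167480469)
matcorners [[0.7277, -0.0703], [0.6935, -0.2562], [0.4529, -0.2122], [0.4839, -0.0269]]
posttop [[0.5934, -0.1971]]
postfoot [[0.5909, -0.1967]]
clasp [[0.5211, -0.1976]]
```

View pics/crop0.png

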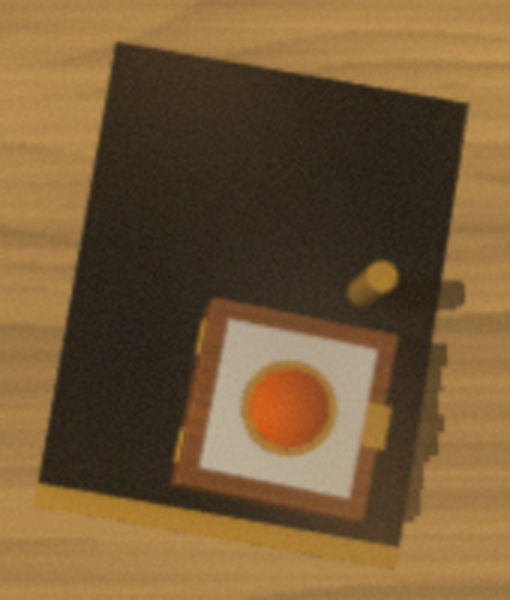

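The crop shows the outer lid corners at about (212,298), (398,335), (363,520) and (172,485), with the clasp on the right and the post at upper right.

```bash
python3 - <<'E'
from h import *
c=load('top0')
q=np.array([[212,298],[398,335],[363,520],[172,485]])/3+[310,90]
W=world(c,q,.036)[:,:2];print(W.round(4).tolist(),[np.linalg.norm(W[i]-W[i-1]).round(4) for i in range(4)])
q=np.array([[228,320],[378,350],[352,499],[200,468]])/3+[310,90]
V=world(c,q,.037)[:,:2];print(V.mean(0),[np.linalg.norm(V[i]-V[i-1]).round(4) for i in range(4)])
C=W.mean(0);e=W[0]+W[1]-W[2]-W[3];a=np.degrees(np.arctan2(e[1],e[0]));e=V[0]+V[1]-V[2]-V[3];print(C,a,np.degrees(np.arctan2(e[1],e[0])))
st=world(c,np.array([[289,405]])/3+[310,90],.042);print('stone',st)
post=np.array([.594,-.1975]);t=np.radians(-10.2);R=np.array([[np.cos(t),-np.sin(t)],[np.sin(t),np.cos(t)]])
print('case in stand',R.T@(C-post),a+10.2)
E
```

```text
[[0.5851, -0.1149], [0.5658, -0.208], [0.4734, -0.1882], [0.4915, -0.0934]] [np.float64(0.096), np.float64(0.0951), np.float64(0.0945), np.float64(0.0965)]
[ 0.52891113 -0.15253528] [np.float64(0.0755), np.float64(0.0765), np.float64(0.0758), np.float64(0.077)]
[ 0.52896843 -0.15111272] -12.491922676616486 -11.416202395184113
stone [[ 0.53042992 -0.15145785  0.042     ]]
case in stand [-0.07221827  0.03413806] -2.291922676616487
```

```bash
cat >> h.py <<'E'
from scipy.spatial.transform import Rotation as Ro
POST=np.array([.594,-.1975]);SY=-10.2
def s2w(x,y):
    t=np.radians(SY);return POST+np.array([x*np.cos(t)-y*np.sin(t),x*np.sin(t)+y*np.cos(t)])
def state():
    s=env.get_obs();R=Ro.from_rotvec(s['eef_rot']).as_matrix();yaw=np.degrees(np.arctan2(R[1,0],R[0,0]))
    print('t',round(float(s['time']),2),'p',s['eef_pos'].round(4),'yaw',yaw.round(2),'F',s['contact_force'].round(1),'tilt',np.degrees(np.arccos(-R[2,2])).round(2));return s['eef_pos'],yaw,R
def plan(poses):
    """rows through poses [(x,y,z,yaw)], starting from present pose; exact downward tool"""
    p,yaw,R=state();dp=[];ro=[]
    for x,y,z,w in poses:
        T=Ro.from_euler('z',w,degrees=True).as_matrix()@np.diag([1,-1,-1.])
        dp.append((R.T@(np.array([x,y,z])-p)/.06).round(2).tolist());ro.append((np.degrees(Ro.from_matrix(R.T@T).as_rotvec())/8).round(2).tolist())
        p=np.array([x,y,z]);R=T
    for i in range(0,len(dp),8):print(dp[i:i+8]);print(ro[i:i+8])
def line(tgt,n):
    p,yaw,_=state();a=np.r_[p,yaw];tgt=np.array(tgt,float);tgt[3]=yaw+(tgt[3]-yaw+180)%360-180
    plan([a+(tgt-a)*(i+1)/n for i in range(n)])
E
python3 - <<'E'
from h import *
print(s2w(-150,22) if 0 else s2w(-.150,.022))
line([*s2w(-.155,.022),.20,168],20)
E
```

```text
[ 0.45026652 -0.14928499]
t 0.1 p [ 0.2464 -0.6283  0.2306] yaw 21.42 F [0.1 0.3 0.2] tilt 0.06
t 0.1 p [ 0.2464 -0.6283  0.2306] yaw 21.42 F [0.1 0.3 0.2] tilt 0.06
[[0.3, -0.31, 0.03], [0.34, -0.27, 0.03], [0.37, -0.23, 0.03], [0.4, -0.18, 0.03], [0.41, -0.12, 0.03], [0.43, -0.07, 0.03], [0.43, -0.02, 0.03], [0.43, 0.04, 0.03]]
[[-0.01, -0.0, -0.92], [0.0, 0.0, -0.92], [0.0, 0.0, -0.92], [0.0, 0.0, -0.92], [0.0, 0.0, -0.92], [0.0, 0.0, -0.92], [0.0, 0.0, -0.92], [0.0, 0.0, -0.92]]
[[0.42, 0.09, 0.03], [0.41, 0.15, 0.03], [0.38, 0.2, 0.03], [0.36, 0.25, 0.03], [0.32, 0.29, 0.03], [0.28, 0.33, 0.03], [0.24, 0.36, 0.03], [0.19, 0.39, 0.03]]
[[0.0, 0.0, -0.92], [0.0, 0.0, -0.92], [0.0, 0.0, -0.92], [0.0, 0.0, -0.92], [0.0, 0.0, -0.92], [0.0, 0.0, -0.92], [0.0, 0.0, -0.92], [0.0, 0.0, -0.92]]
[[0.14, 0.41, 0.03], [0.09, 0.42, 0.03], [0.03, 0.43, 0.03], [-0.02, 0.43, 0.03]]
[[0.0, 0.0, -0.92], [0.0, 0.0, -0.92], [0.0, 0.0, -0.92], [0.0, 0.0, -0.92]]
```

Call:
send_rows(
  dp=[
    [0.3,-0.31,0.03],
    [0.34,-0.27,0.03],
    [0.37,-0.23,0.03],
    [0.4,-0.18,0.03],
    [0.41,-0.12,0.03],
    [0.43,-0.07,0.03],
    [0.43,-0.02,0.03],
    [0.43,0.04,0.03],
  ],
  rotation=[
    [0,0,-0.92],
    [0,0,-0.92],
    [0,0,-0.92],
    [0,0,-0.92],
    [0,0,-0.92],
    [0,0,-0.92],
    [0,0,-0.92],
    [0,0,-0.92],
  ],
  grip=[44,44,44,44,44,44,44,44],
)

```text
time: 1.1
eef_pos: [0.324, -0.4292, 0.2125]
eef_rot: [-2.365, -2.058, -0.003]
contact_force: [-0.3, 0.4, 0.5]
finger_gap: 0.0438
```

Call:
send_rows(
  dp=[
    [0.42,0.09,0.03],
    [0.41,0.15,0.03],
    [0.38,0.2,0.03],
    [0.36,0.25,0.03],
    [0.32,0.29,0.03],
    [0.28,0.33,0.03],
    [0.24,0.36,0.03],
    [0.19,0.39,0.03],
  ],
  rotation=[
    [0,0,-0.92],
    [0,0,-0.92],
    [0,0,-0.92],
    [0,0,-0.92],
    [0,0,-0.92],
    [0,0,-0.92],
    [0,0,-0.92],
    [0,0,-0.92],
  ],
  grip=[44,44,44,44,44,44,44,44],
)

```text
time: 2.1
eef_pos: [0.3949, -0.226, 0.1966]
eef_rot: [-0.997, -2.971, -0.01]
contact_force: [-1.3, -0.4, 0.3]
finger_gap: 0.0437
```

```bash
python3 - <<'E'
from h import *
print(env.get_obs()['finger_gap'])
line([*s2w(-.155,.022),.10,168],8)
E
```

```text
0.04369693120071625
t 2.1 p [ 0.3949 -0.226   0.1966] yaw 142.9 F [-1.3 -0.4  0.3] tilt 0.55
t 2.1 p [ 0.3949 -0.226   0.1966] yaw 142.9 F [-1.3 -0.4  0.3] tilt 0.55
[[0.01, 0.19, 0.2], [0.0, 0.19, 0.2], [-0.01, 0.19, 0.2], [-0.02, 0.19, 0.2], [-0.03, 0.19, 0.2], [-0.04, 0.19, 0.2], [-0.05, 0.19, 0.2], [-0.06, 0.18, 0.2]]
[[0.03, -0.06, -0.39], [0.0, 0.0, -0.39], [0.0, 0.0, -0.39], [0.0, 0.0, -0.39], [0.0, 0.0, -0.39], [0.0, 0.0, -0.39], [0.0, 0.0, -0.39], [0.0, 0.0, -0.39]]
```

Call:
send_rows(
  dp=[
    [0.01,0.2,0.2],
    [0.0,0.2,0.2],
    [-0.01,0.2,0.2],
    [-0.02,0.2,0.2],
    [-0.03,0.2,0.2],
    [-0.04,0.2,0.2],
    [-0.05,0.2,0.2],
    [-0.06,0.19,0.2],
  ],
  rotation=[
    [0.03,-0.06,-0.42],
    [0,0,-0.42],
    [0,0,-0.42],
    [0,0,-0.42],
    [0,0,-0.42],
    [0,0,-0.42],
    [0,0,-0.42],
    [0,0,-0.42],
  ],
  grip=[44,44,44,44,44,44,44,44],
)

```text
time: 3.1
eef_pos: [0.4487, -0.1392, 0.0931]
eef_rot: [-0.239, -3.131, 0.001]
contact_force: [0.4, -0.0, 0.6]
finger_gap: 0.0441
```

```bash
python3 - <<'E'
from h import *
line([*s2w(-.155,.022),.022,168],8)
E
```

```text
t 3.1 p [ 0.4487 -0.1392  0.0931] yaw 171.27 F [ 0.4 -0.   0.6] tilt 0.08
t 3.1 p [ 0.4487 -0.1392  0.0931] yaw 171.27 F [ 0.4 -0.   0.6] tilt 0.08
[[0.0, -0.02, 0.15], [0.0, -0.02, 0.15], [0.0, -0.02, 0.15], [0.0, -0.02, 0.15], [0.0, -0.02, 0.15], [0.0, -0.02, 0.15], [0.0, -0.02, 0.15], [0.0, -0.02, 0.15]]
[[-0.0, -0.01, 0.05], [0.0, 0.0, 0.05], [0.0, 0.0, 0.05], [0.0, 0.0, 0.05], [0.0, 0.0, 0.05], [0.0, 0.0, 0.05], [0.0, 0.0, 0.05], [0.0, 0.0, 0.05]]
```

Call:
send_rows(
  dp=[
    [0,-0.03,0.16],
    [0,-0.03,0.16],
    [0,-0.02,0.16],
    [0,-0.02,0.16],
    [0,-0.02,0.16],
    [0,-0.02,0.16],
    [0,-0.02,0.16],
    [0,-0.02,0.16],
  ],
  rotation=[
    [0,0,0.05],
    [0,0,0.05],
    [0,0,0.05],
    [0,0,0.05],
    [0,0,0.05],
    [0,0,0.05],
    [0,0,0.05],
    [0,0,0.05],
  ],
  grip=[44,44,44,44,44,44,44,44],
)

```text
time: 4.1
eef_pos: [0.4466, -0.1508, 0.011]
eef_rot: [-0.332, -3.123, 0.002]
contact_force: [0.5, -0.1, 1.0]
finger_gap: 0.0438
```

```bash
python3 - <<'E'
from h import *
line([*s2w(-.119,.022),.015,168],8)
snap('side','side1')
E
```

```text
t 4.1 p [ 0.4466 -0.1508  0.011 ] yaw 167.85 F [ 0.5 -0.1  1. ] tilt 0.09
t 4.1 p [ 0.4466 -0.1508  0.011 ] yaw 167.85 F [ 0.5 -0.1  1. ] tilt 0.09
[[-0.07, 0.01, -0.01], [-0.07, 0.01, -0.01], [-0.07, 0.01, -0.01], [-0.07, 0.01, -0.01], [-0.07, 0.01, -0.01], [-0.07, 0.01, -0.01], [-0.07, 0.01, -0.01], [-0.07, 0.01, -0.01]]
[[-0.01, -0.01, -0.0], [0.0, 0.0, -0.0], [0.0, 0.0, -0.0], [0.0, 0.0, -0.0], [0.0, 0.0, -0.0], [0.0, 0.0, -0.0], [0.0, 0.0, -0.0], [0.0, 0.0, -0.0]]
```

View pics/side1.png

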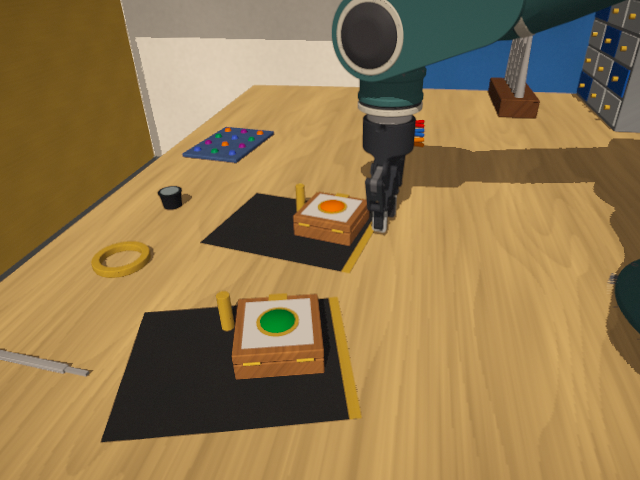

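The fingers, at (383,225) px, are behind the case's near side and clear of it. I'll push forward towards the post.

Call:
send_rows(
  dp=[
    [-0.08,0.01,-0.01],
    [-0.08,0.01,0],
    [-0.08,0.01,0],
    [-0.08,0.01,0],
    [-0.08,0.01,0],
    [-0.08,0.01,0],
    [-0.08,0.01,0],
    [-0.08,0.01,0],
  ],
  rotation=[
    [0,0,0],
    [0,0,0],
    [0,0,0],
    [0,0,0],
    [0,0,0],
    [0,0,0],
    [0,0,0],
    [0,0,0],
  ],
  grip=[44,44,44,44,44,44,44,44],
)

```text
time: 5.15
eef_pos: [0.4867, -0.1542, 0.0108]
eef_rot: [-0.332, -3.119, 0.001]
contact_force: [-45.1, 7.4, 25.4]
finger_gap: 0.0441
```

```bash
python3 - <<'E'
from h import *
p,y,_=state();t=np.radians(SY);R=np.array([[np.cos(t),-np.sin(t)],[np.sin(t),np.cos(t)]]);print('tool in stand',R.T@(p[:2]-POST))
c=snap('top','top1');a=c['pixels'][130:290,310:480]
cv2.imwrite('pics/crop1.png',cv2.cvtColor(cv2.resize(a,None,fx=3,fy=3,interpolation=cv2.INTER_CUBIC),cv2.COLOR_RGB2BGR))
E
```

```text
t 5.15 p [ 0.4867 -0.1542  0.0108] yaw 167.84 F [-45.1   7.4  25.4] tilt 0.26
tool in stand [-0.11326512  0.02358514]
```

View pics/crop1.png

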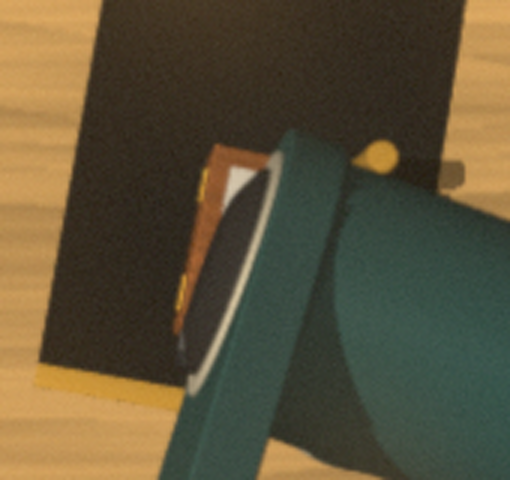

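```bash
cat >> h.py <<'E'
def nt():
    p,y,_=state();a=np.radians(y+180);n=np.array([np.cos(a),np.sin(a)]);d=p[:2]-POST
    print('n %.1f t %.1f mm phi_stand %.1f'%(d@n*1000,d@[-n[1],n[0]]*1000,(y+180-SY+180)%360-180));return y
def arc(step,n,rad,t,z=.012,y=None):
    y=nt() if y is None else y;P=[]
    for i in range(n):
        w=y-step*(i+1);a=np.radians(w+180);nn=np.array([np.cos(a),np.sin(a)])
        P.append([*(POST-nn*rad+t*np.array([-nn[1],nn[0]])),z,w])
    plan(P)
E
python3 - <<'E'
from h import *
arc(2.8,8,.1153,.0196)
E
```

```text
t 5.2 p [ 0.4864 -0.1541  0.0107] yaw 167.84 F [-8.1  2.6  5. ] tilt 0.36
n -114.3 t 19.7 mm phi_stand -2.0
t 5.2 p [ 0.4864 -0.1541  0.0107] yaw 167.84 F [-8.1  2.6  5. ] tilt 0.36
[[-0.0, 0.09, -0.02], [-0.02, 0.09, 0.0], [-0.02, 0.09, 0.0], [-0.02, 0.09, 0.0], [-0.02, 0.09, 0.0], [-0.02, 0.09, 0.0], [-0.02, 0.09, 0.0], [-0.02, 0.09, 0.0]]
[[-0.01, -0.04, 0.35], [0.0, 0.0, 0.35], [0.0, 0.0, 0.35], [0.0, 0.0, 0.35], [0.0, 0.0, 0.35], [0.0, 0.0, 0.35], [0.0, 0.0, 0.35], [0.0, 0.0, 0.35]]
```

Call:
send_rows(
  dp=[
    [0,0.093,-0.01],
    [-0.018,0.093,0],
    [-0.018,0.093,0],
    [-0.018,0.093,0],
    [-0.018,0.093,0],
    [-0.018,0.093,0],
    [-0.018,0.093,0],
    [-0.018,0.093,0],
  ],
  rotation=[
    [0,-0.03,0.35],
    [0,0,0.35],
    [0,0,0.35],
    [0,0,0.35],
    [0,0,0.35],
    [0,0,0.35],
    [0,0,0.35],
    [0,0,0.35],
  ],
  grip=[44,44,44,44,44,44,44,44],
)

```text
time: 6.2
eef_pos: [0.5113, -0.1153, 0.01]
eef_rot: [-0.952, -2.99, 0.003]
contact_force: [-3.5, 0.6, 1.6]
finger_gap: 0.0439
```

```bash
python3 - <<'E'
from h import *
arc(2.8,8,.1145,.0196)
c=snap('side','side2');a=c['pixels'][140:300,180:440]
cv2.imwrite('pics/crop2.png',cv2.cvtColor(cv2.resize(a,None,fx=3,fy=3,interpolation=cv2.INTER_CUBIC),cv2.COLOR_RGB2BGR))
E
```

```text
t 6.2 p [ 0.5113 -0.1153  0.01  ] yaw 144.67 F [-3.5  0.6  1.6] tilt 0.25
n -115.0 t 19.3 mm phi_stand -25.1
t 6.2 p [ 0.5113 -0.1153  0.01  ] yaw 144.67 F [-3.5  0.6  1.6] tilt 0.25
[[-0.03, 0.1, -0.03], [-0.02, 0.09, 0.0], [-0.02, 0.09, 0.0], [-0.02, 0.09, 0.0], [-0.02, 0.09, 0.0], [-0.02, 0.09, 0.0], [-0.02, 0.09, 0.0], [-0.02, 0.09, 0.0]]
[[-0.02, -0.02, 0.35], [0.0, 0.0, 0.35], [0.0, 0.0, 0.35], [0.0, 0.0, 0.35], [0.0, 0.0, 0.35], [0.0, 0.0, 0.35], [0.0, 0.0, 0.35], [0.0, 0.0, 0.35]]
```

View pics/crop2.png

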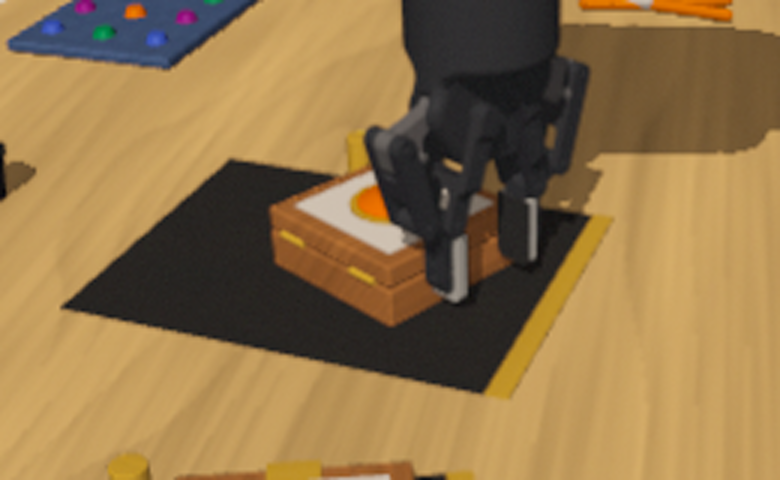

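The case is turning with the fingers, both of which are on its rear face, and it stays flat. I'll carry on.

Call:
send_rows(
  dp=[
    [-0.02,0.095,-0.03],
    [-0.018,0.093,0],
    [-0.018,0.093,0],
    [-0.018,0.093,0],
    [-0.018,0.093,0],
    [-0.018,0.093,0],
    [-0.018,0.093,0],
    [-0.018,0.093,0],
  ],
  rotation=[
    [-0.02,-0.02,0.35],
    [0,0,0.35],
    [0,0,0.35],
    [0,0,0.35],
    [0,0,0.35],
    [0,0,0.35],
    [0,0,0.35],
    [0,0,0.35],
  ],
  grip=[44,44,44,44,44,44,44,44],
)

```text
time: 7.25
eef_pos: [0.5503, -0.0885, 0.0101]
eef_rot: [-1.526, -2.742, -0.002]
contact_force: [-2.8, 0.7, -0.4]
finger_gap: 0.0441
```

```bash
python3 - <<'E'
from h import *
arc(2.8,8,.1145,.0196)
E
```

```text
t 7.25 p [ 0.5503 -0.0885  0.0101] yaw 121.8 F [-2.8  0.7 -0.4] tilt 0.19
n -115.7 t 20.3 mm phi_stand -48.0
t 7.25 p [ 0.5503 -0.0885  0.0101] yaw 121.8 F [-2.8  0.7 -0.4] tilt 0.19
[[-0.04, 0.08, -0.03], [-0.02, 0.09, 0.0], [-0.02, 0.09, 0.0], [-0.02, 0.09, 0.0], [-0.02, 0.09, 0.0], [-0.02, 0.09, 0.0], [-0.02, 0.09, 0.0], [-0.02, 0.09, 0.0]]
[[-0.0, -0.02, 0.35], [0.0, 0.0, 0.35], [0.0, 0.0, 0.35], [0.0, 0.0, 0.35], [0.0, 0.0, 0.35], [0.0, 0.0, 0.35], [0.0, 0.0, 0.35], [0.0, 0.0, 0.35]]
```

Call:
send_rows(
  dp=[
    [-0.035,0.085,-0.02],
    [-0.019,0.092,0],
    [-0.019,0.092,0],
    [-0.019,0.092,0],
    [-0.019,0.092,0],
    [-0.019,0.092,0],
    [-0.019,0.092,0],
    [-0.019,0.092,0],
  ],
  rotation=[
    [0,-0.02,0.35],
    [0,0,0.35],
    [0,0,0.35],
    [0,0,0.35],
    [0,0,0.35],
    [0,0,0.35],
    [0,0,0.35],
    [0,0,0.35],
  ],
  grip=[44,44,44,44,44,44,44,44],
)

```text
time: 8.25
eef_pos: [0.5964, -0.0794, 0.0091]
eef_rot: [-2.036, -2.387, -0.004]
contact_force: [-1.0, 0.8, 0.1]
finger_gap: 0.044
```

```bash
python3 - <<'E'
from h import *
y=nt();arc((y-79.8)/8,8,.1148,.0196)
c=snap('side','side3');a=c['pixels'][140:300,180:440]
cv2.imwrite('pics/crop3.png',cv2.cvtColor(cv2.resize(a,None,fx=3,fy=3,interpolation=cv2.INTER_CUBIC),cv2.COLOR_RGB2BGR))
E
```

```text
t 8.25 p [ 0.5964 -0.0794  0.0091] yaw 99.07 F [-1.   0.8  0.1] tilt 0.29
n -116.3 t 20.9 mm phi_stand -70.7
t 8.25 p [ 0.5964 -0.0794  0.0091] yaw 99.07 F [-1.   0.8  0.1] tilt 0.29
n -116.3 t 20.9 mm phi_stand -70.7
t 8.25 p [ 0.5964 -0.0794  0.0091] yaw 99.07 F [-1.   0.8  0.1] tilt 0.29
[[-0.04, 0.06, -0.05], [-0.02, 0.08, 0.0], [-0.02, 0.08, 0.0], [-0.02, 0.08, 0.0], [-0.02, 0.08, 0.0], [-0.02, 0.08, 0.0], [-0.02, 0.08, 0.0], [-0.02, 0.08, 0.0]]
[[-0.01, -0.03, 0.3], [0.0, 0.0, 0.3], [0.0, 0.0, 0.3], [0.0, 0.0, 0.3], [0.0, 0.0, 0.3], [0.0, 0.0, 0.3], [0.0, 0.0, 0.3], [0.0, 0.0, 0.3]]
```

View pics/crop3.png

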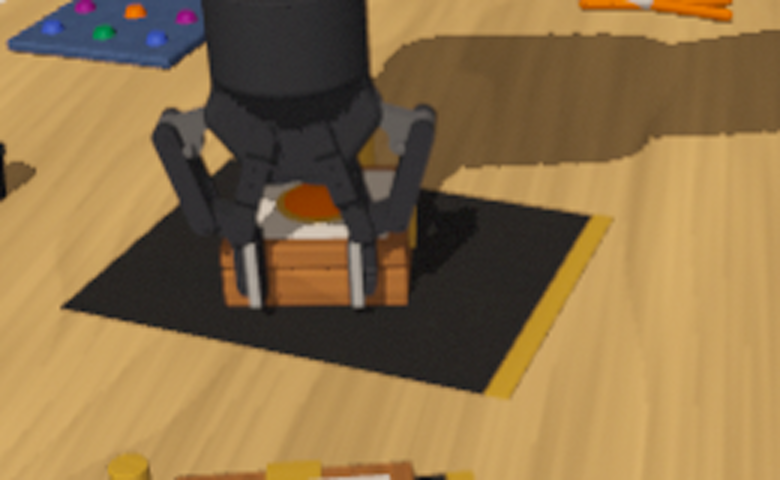

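The case is about 70° round, with the fingers roughly centred on its face and the clasp coming round towards the strip. Next is the last 19°, ending with light pressure against the post.

Call:
send_rows(
  dp=[
    [-0.035,0.06,-0.03],
    [-0.018,0.08,0],
    [-0.018,0.08,0],
    [-0.018,0.08,0],
    [-0.018,0.08,0],
    [-0.018,0.08,0],
    [-0.018,0.08,0],
    [-0.018,0.08,0],
  ],
  rotation=[
    [-0.01,-0.03,0.3],
    [0,0,0.3],
    [0,0,0.3],
    [0,0,0.3],
    [0,0,0.3],
    [0,0,0.3],
    [0,0,0.3],
    [0,0,0.3],
  ],
  grip=[44,44,44,44,44,44,44,44],
)

```text
time: 9.3
eef_pos: [0.636, -0.0866, 0.0094]
eef_rot: [-2.406, -2.015, -0.008]
contact_force: [-1.2, 0.4, -1.0]
finger_gap: 0.0438
```

```bash
python3 - <<'E'
from h import *
y=nt()
R=state()[2]
y=79.8;a=np.radians(y+180);n=np.array([np.cos(a),np.sin(a)]);t=np.array([-n[1],n[0]])
line([*(POST-n*.1148+t*.0205),.012,79.8],4)
E
```

```text
t 9.3 p [ 0.636  -0.0866  0.0094] yaw 79.89 F [-1.2  0.4 -1. ] tilt 0.35
n -116.5 t 21.9 mm phi_stand -89.9
t 9.3 p [ 0.636  -0.0866  0.0094] yaw 79.89 F [-1.2  0.4 -1. ] tilt 0.35
t 9.3 p [ 0.636  -0.0866  0.0094] yaw 79.89 F [-1.2  0.4 -1. ] tilt 0.35
t 9.3 p [ 0.636  -0.0866  0.0094] yaw 79.89 F [-1.2  0.4 -1. ] tilt 0.35
[[-0.01, -0.0, -0.01], [-0.01, -0.0, -0.01], [-0.01, -0.0, -0.01], [-0.01, -0.0, -0.01]]
[[0.01, -0.04, 0.0], [0.0, 0.0, 0.0], [0.0, 0.0, 0.0], [0.0, 0.0, 0.0]]
```

Call:
send_rows(
  dp=[
    [-0.008,0,-0.01],
    [-0.008,0,-0.01],
    [-0.008,0,-0.01],
    [-0.008,0,0],
    [-0.006,0,0],
    [0,0,0],
    [0,0,0],
    [0,0,0],
  ],
  rotation=[
    [0.01,-0.04,0],
    [0,0,0],
    [0,0,0],
    [0,0,0],
    [0,0,0],
    [0,0,0],
    [0,0,0],
    [0,0,0],
  ],
  grip=[44,44,44,44,44,44,44,44],
)

```text
time: 10.3
eef_pos: [0.6351, -0.0864, 0.0098]
eef_rot: [-2.395, -2.028, -0.004]
contact_force: [0.4, 3.4, -2.3]
finger_gap: 0.0439
```

```bash
python3 - <<'E'
from h import *
nt()
E
```

```text
t 10.3 p [ 0.6351 -0.0864  0.0098] yaw 80.51 F [ 0.4  3.4 -2.3] tilt 0.21
n -116.4 t 22.2 mm phi_stand -89.3
```

Call:
send_rows(
  dp=[
    [-0.02,0,0],
    [-0.025,0,0],
    [-0.025,0,0],
    [-0.025,0,0],
    [-0.02,0,0],
    [-0.02,0,0],
    [-0.015,0,0],
    [-0.015,0,0],
  ],
  rotation=[
    [0,0,0.05],
    [0,0,0.05],
    [0,0,0.05],
    [0,0,0.03],
    [0,0,0],
    [0,0,0],
    [0,0,0],
    [0,0,0],
  ],
  grip=[44,44,44,44,44,44,44,44],
)

```text
time: 11.3
eef_pos: [0.6375, -0.0872, 0.0113]
eef_rot: [-2.414, -1.998, -0.03]
contact_force: [2.6, 10.6, -1.5]
finger_gap: 0.0439
```

```bash
python3 - <<'E'
from h import *
nt()
c=snap('top','top4')
cv2.imwrite('pics/crop4.png',cv2.cvtColor(cv2.resize(c['pixels'][90:290,300:500],None,fx=3,fy=3,interpolation=cv2.INTER_CUBIC),cv2.COLOR_RGB2BGR))
E
```

```text
t 11.3 p [ 0.6375 -0.0872  0.0113] yaw 79.23 F [ 2.6 10.6 -1.5] tilt 1.19
n -116.5 t 22.1 mm phi_stand -90.6
```

View pics/crop4.png

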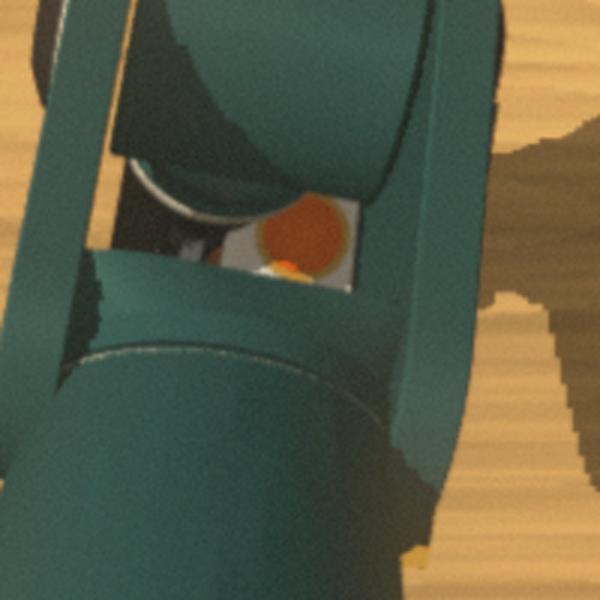

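Light contact of about 10 N is established. The visible part of the lid looks roughly square, though the arm hides most of it. I'll back straight off, lift, and look again.

Call:
send_rows(
  dp=[
    [0.06,0,0],
    [0.1,0,0],
    [0.15,0,0],
    [0.15,0,0],
    [0.1,0,-0.1],
    [0,0,-0.6],
    [0,0,-0.9],
    [0,0,-0.9],
  ],
  rotation=[
    [0,0,0],
    [0,0,0],
    [0,0,0],
    [0,0,0],
    [0,0,0],
    [0,0,0],
    [0,0,0],
    [0,0,0],
  ],
  grip=[44,44,44,44,44,44,44,44],
)

```text
time: 12.35
eef_pos: [0.6411, -0.0538, 0.1629]
eef_rot: [-2.41, -1.997, -0.021]
contact_force: [0.9, 0.2, 0.5]
finger_gap: 0.0437
```

```bash
python3 - <<'E'
from h import *
nt();line([.42,-.45,.22,80],8)
E
```

```text
t 12.35 p [ 0.6411 -0.0538  0.1629] yaw 79.29 F [0.9 0.2 0.5] tilt 1.02
n -149.9 t 19.6 mm phi_stand -90.5
t 12.35 p [ 0.6411 -0.0538  0.1629] yaw 79.29 F [0.9 0.2 0.5] tilt 1.02
t 12.35 p [ 0.6411 -0.0538  0.1629] yaw 79.29 F [0.9 0.2 0.5] tilt 1.02
[[-0.89, -0.3, -0.13], [-0.9, -0.3, -0.12], [-0.9, -0.3, -0.12], [-0.9, -0.3, -0.12], [-0.89, -0.3, -0.12], [-0.89, -0.31, -0.12], [-0.89, -0.31, -0.12], [-0.89, -0.31, -0.12]]
[[-0.0, -0.13, -0.01], [0.0, 0.0, -0.01], [0.0, 0.0, -0.01], [0.0, 0.0, -0.01], [0.0, 0.0, -0.01], [0.0, 0.0, -0.01], [0.0, 0.0, -0.01], [0.0, 0.0, -0.01]]
```

Call:
send_rows(
  dp=[
    [-0.5,-0.15,-0.13],
    [-0.9,-0.3,-0.12],
    [-0.9,-0.3,-0.12],
    [-0.9,-0.3,-0.12],
    [-0.9,-0.3,-0.12],
    [-0.9,-0.3,-0.12],
    [-0.9,-0.3,-0.12],
    [-0.9,-0.3,-0.12],
  ],
  rotation=[
    [0,-0.13,0],
    [0,0,0],
    [0,0,0],
    [0,0,0],
    [0,0,0],
    [0,0,0],
    [0,0,0],
    [0,0,0],
  ],
  grip=[44,44,44,44,44,44,44,44],
)

```text
time: 13.35
eef_pos: [0.4301, -0.4363, 0.2323]
eef_rot: [2.403, 2.006, 0.008]
contact_force: [1.5, -0.8, -0.3]
finger_gap: 0.0442
```

```bash
python3 - <<'E'
from h import *
state()
c=snap('top','top5')
cv2.imwrite('pics/crop5.png',cv2.cvtColor(cv2.resize(c['pixels'][90:290,300:500],None,fx=3,fy=3,interpolation=cv2.INTER_CUBIC),cv2.COLOR_RGB2BGR))
d=np.abs(c['pixels'].astype(int)-load('top0')['pixels']).max(2)[95:290,120:290];print('green region change',(d>40).sum())
E
```

```text
t 13.35 p [ 0.4301 -0.4363  0.2323] yaw 79.69 F [ 1.5 -0.8 -0.3] tilt 0.69
green region change 0
```

View pics/crop5.png

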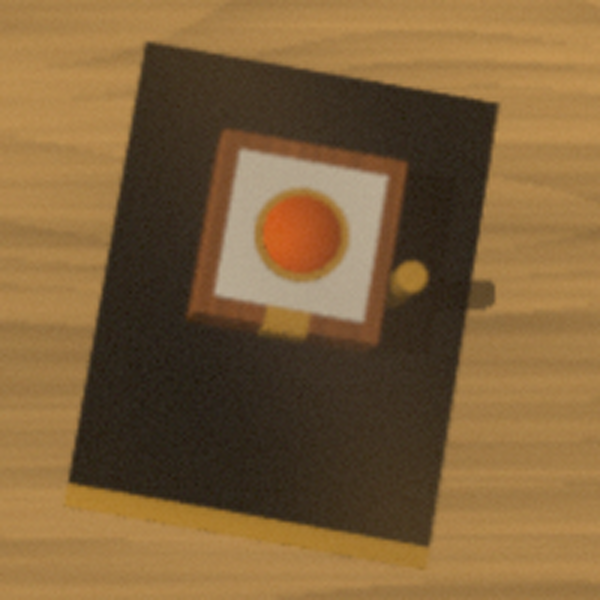

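The crop shows the clasp at about (285,325) facing the strip at the bottom, with the case just left of the post at (410,278). Next I'll measure the angle and the gap to the post.

```bash
python3 - <<'E'
from h import *
c=load('top5')
w=lambda q,z:world(c,np.array(q)/3+[300,90],z)[:,:2]
g=cv2.cvtColor(c['pixels'],cv2.COLOR_RGB2GRAY)
def sub(q): return cv2.cornerSubPix(g,(np.array(q,np.float32)/3+[300,90]).astype(np.float32).reshape(-1,1,2),(3,3),(-1,-1),(3,40,.01))[:,0]
ang=lambda v:np.degrees(np.arctan2(v[1],v[0]))
V=world(c,sub([[238,150],[389,174],[366,323],[216,296]]),.037)[:,:2]
M=world(c,sub([[147,42],[497,103],[427,569],[65,507]]),0)[:,:2]
for n,Q in(('lid',V),('mat',M)):
    print(n,Q.mean(0).round(4),'left edge',ang(Q[0]-Q[3]).round(2),'right',ang(Q[1]-Q[2]).round(2),'top-90',(ang(Q[0]-Q[1])-90).round(2),'bot',(ang(Q[3]-Q[2])-90).round(2),[np.linalg.norm(Q[i]-Q[i-1]).round(4) for i in range(4)])
W=w([[225,130],[408,160],[380,348],[190,318]],.036);print('outer',W.mean(0),[np.linalg.norm(W[i]-W[i-1]).round(4) for i in range(4)],ang(W[0]-W[3]),ang(W[1]-W[2]),ang(W[0]-W[1])-90,ang(W[3]-W[2])-90)
p=w([[412,274]],.05)[0];print('post',p)
t=np.radians(SY);R=np.array([[np.cos(t),-np.sin(t)],[np.sin(t),np.cos(t)]])
for P in(POST,p):print('case in stand',R.T@(V.mean(0)-P),R.T@(W.mean(0)-P))
E
```

```text
lid [ 0.6174 -0.1446] left edge -11.08 right -11.14 top-90 -10.94 bot -11.11 [np.float64(0.0755), np.float64(0.0762), np.float64(0.0758), np.float64(0.0761)]
mat [ 0.5888 -0.1403] left edge -10.69 right -10.51 top-90 -10.37 bot -11.01 [np.float64(0.2501), np.float64(0.1893), np.float64(0.2522), np.float64(0.1901)]
outer [ 0.61520569 -0.14510524] [np.float64(0.0978), np.float64(0.0938), np.float64(0.0972), np.float64(0.0963)] -11.312556586950329 -9.87952891008243 -9.754643731147993 -9.418940580033663
post [ 0.59436973 -0.19765397]
case in stand [0.01370166 0.05624068] [0.01159224 0.0553219 ]
case in stand [0.0133105  0.05632674] [0.01120108 0.05540796]
```

```bash
python3 -c "
from h import *
print(order.job_done())"
```

```text
the job is handed in; nothing more can be done
None
```

I turned the amber case a quarter turn clockwise about the brass post and handed the job in at about 13.4 s. I pushed its rear side with two part-open fingers, and it looked flat on the mat in every picture.

- **Squareness:** the lid edges measure within about 0.5° of square to the mat.
- **Position:** the case centre is about 56 mm to the post's +y side, where 56 mm means touching, and about 13 mm along its +x. The case is fully on the mat, with the clasp facing the brass strip.
- **Green case:** comparing the first and last top views shows no visible change around it.
- **Forces:** the highest wrist force I read was about 52 N, for a moment when the case met the post, all of it through the fingertips. The arm ended up clear of everything.
- **Disagreement:** a coarser hand-picked reading of the case's outer corners scattered by about 1°. I relied on the sharper lid-panel corners instead.

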